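# Hang the tablet tray on the hook that already holds the spoon

### The arm

A 6-joint arm with a two-finger parallel gripper is mounted at the origin on the work surface. World frame = base frame: x ahead of the robot, y to its left, z up, the work surface at z = 0. Lengths are in m, angles in degrees, forces in N, time in s.
With the tool pointing down it reaches from about 0.35 to 0.875 m from the base axis. Payload 4.2 kg.
Tool frame: the origin (TCP) lies at the very end of the fingers, on their centre line; the grasp point (between the pads) lies 19 mm behind it; z points along the fingers, y is the line along which they close (so a half turn about z gives the same grasp; the last joint's range is limited). The gripper opens to 87 mm and grips with 3 to 60 N. Pads are 19 mm wide; open, the fingers measure 117 mm over their backs; the gripper's body (75 mm by 190 mm) begins 51 mm behind the grasp point.
Start: joints at [-49.355, 22.042, 0.453, 0, -68.411, -14.817], TCP at [0.272, -0.563, 0.223] pointing down, gripper open.
Joint ranges: [-179.83, 179.83], [-69.29, 118.12], [-61.27, 80.66], [-181.25, 117.63], [-171.15, -9.14], [-177.46, 177.46]. Speed limits (degrees/s): [159.86, 159.86, 180, 180, 180, 180].

### API

Orientations are given as a 3x3 rotation matrix whose columns are the frame's x, y, z axes.
In Python, from station import sense, cams, r gives the robot as it stands. The module is installed in compiled form; this text tells all that it offers.
- The arm moves only by the tool step_arm, never from a script. Its argument "targets" is text: rows parted by semicolons, each of 4 numbers parted by spaces: the shift along the tool's x, y, z in cm, then the turn about the tool's z in degrees. In form: x y z turn; .... A call has 1 to 12 rows; each row shifts and turns the commanded pose from where the row before left it, along the tool's axes as they then stand; what a row does not reach is not made up. A row lasts 1/12 s, in which the tool goes at most 41.7 mm and 7.16 degrees, less where a joint would pass 70% of its speed; a pose out of reach is approached as far as the arm can. A call with a gripper value outside its range is refused whole. "claw" is the finger opening in cm, from 0 to 8.7, set as the call begins (left out, the last holds). The fingers move at their own pace and stop on an object; the grip force is fixed at half the most. Time passes only in rows, so rows that do not move let the fingers close. It gives the time, the measured TCP pose, the force, the opening and the grip force at its end, in the units of the state.
- sense(): the state, without advancing time (a new reading comes with each control period).
- cams.capture(name): name is "scene" or "top" or "wrist"; returns a dict with "frame" (480x640x3 uint8, blue, green, red), "vertical_fov" (degrees; the focal length in pixels is half the picture's height over the tangent of half this angle, whatever the lens; pixels are square), "cx", "cy" (the principal point, pixels), "eye" and "rotation" of the camera in the world; the wrist camera has in their place "tool_from_camera" (4x4, takes a point from camera to tool coordinates, whose origin is the TCP and whose axes are the flange's). Camera axes: x right, y down, z forward; pixel columns grow to the right and rows downward; lengths in m; the calibration is good to about 2 mm. A picture is of the moment at which its call begins: read the wrist's pose just before it. There is no depth.
- r.finish_job(): hands the job in; it is judged then, once.
The state is a dict: "time_s": time; "joints": joint angles; "joint_velocities": joint speeds; "effort": joint torques, N m; "tcp_pos": TCP position; "ee_rot": TCP orientation; "wrist_force": force on the tool from outside, world axes, zero at the start; "moment": the same for the moment, N m; "gripper_width": opening from 0.0 (shut) to 1.0 (fully open); "gripper_force": force on a finger pad.
Only numpy, scipy, OpenCV 4.12 (cv2) and the standard library are available. Lean on these libraries where they do the work, as an engineer would, in place of code of your own. Each camera call takes 0.05 s, during which the arm holds its last target. There are 200 camera calls.

### The job

Take the aluminium tablet tray out of its wooden rack and hang it by its eye on the steel hook, in front of the spoon that already hangs there. Keeping hold of the tray, slide it back along the hook so that it pushes the spoon gently along until you feel the spoon come up against the rubber buffer behind it, press the pair lightly home, and let go so that both hang freely and close together. Do not knock or lift the spoon off, do not force anything, and leave everything else where it is.

Things in the scene. Friction and masses are not known exactly. Their poses are not given: they have to be found in the camera images.
- tray_tab (a point): Grip point in the tab at the top of the aluminium tablet tray, which stands upright in the rack. z up, y across its width, +x out of its flat back, the side that goes towards the spoon. The tab is solid, 26 mm wide (y), 6 mm thick (x: -3 to +3), from 28 mm below this point to 16 mm above. Grasp it across the 26 mm.
- tray_eye (a point): Centre of the tray's eye, 39 mm below tray_tab, same axes: a window 14 mm wide (y), 22 mm tall, right through the 6 mm neck; its upper edge is 11 mm above this point. The neck, 26 mm wide, goes on to 23 mm below this point.
- tray_pan (a point): Centre of the tray's pan, 59 mm below tray_eye, same axes. The pan is 64 mm wide, 72 mm tall; its back is flush with the neck's (x = +3 mm), its rims reach x = -9 mm. The whole tray is 150 mm tall and weighs about 75 g.
- rack: Fixed wooden rack, 80 x 90 x 32 mm; origin under its centre. The tray stands in its one slot (19 mm along x, 68 mm along y, 24 mm deep, floor 8 mm above the table), 1 mm or so from its middle; lifted 40 mm it is clear. The tray faces as the rack does.
- hook_stand: Fixed stand of the hook, origin on the table under hook_mid, same axes. Foot 150 mm (x: -60 to +90) by 90 mm, 18 mm high. The post, 14 mm thick, stands at x = +68 mm; its ball top (19 mm) reaches 182 mm above the table. The hook points from it to -x.
- hook_mid (a point): Point on the axis of the hook's prong, 170 mm above the table. The prong is a level steel bar 6 mm thick; x runs along it from the free tip to the post, z up. It is straight from x = -54 to +68 mm; the tip turns up at 45 degrees, ends at x = -63 mm and is 9 mm above the axis at its highest.
- hook_root (a point): Prong axis at the post, x = +68 mm from hook_mid, same axes. A springy rubber buffer 18 mm across sits round the prong, behind the spoon, its front face anywhere between 38 and 68 mm in front of this point: different each time, not measured, to be felt. It gives 1 mm per 3.5 N (6 mm at most). Press with 2 to 8 N; 12 N is too much.
- spoon_eye (a point): Centre of the eye (10 x 18 mm) of the aluminium spoon hanging on the prong, axes as the hook's. Flat handle 18 mm wide, 5 mm thick, top 18 mm above this point; bowl, 36 mm wide, 80 mm below, bulging to +x. About 45 g; slides with under 1 N until it meets the buffer. Tray and spoon flat together: eyes 5.5 mm apart.
- mortar: Bystander: white ceramic mortar, 90 mm wide, 60 mm high; origin under its centre.
- vial: Bystander: clear glass vial with a screw cap, 28 mm in diameter, 55 mm high; origin under its centre.
- tube: Bystander: yellow plastic flip-top tablet tube, 29 mm in diameter, 80 mm high; origin under its centre.
- picker: Bystander: slim pill picker lying flat, 130 mm long, 10 mm thick; origin under its middle.
- cup: Bystander: ceramic tea cup, 70 mm wide, 70 mm high; origin under its centre.
- pestle: Bystander: white ceramic pestle standing on its thick end, 100 mm high; origin under its centre.
There are look-alikes about, which are no part of the job. Leave any green or pink look-alike of the part that bears tray_tab alone. What is shaped like the part that bears spoon_eye but blue is not meant.

How it is judged:
By the outcome, as a careful person would: the job done as asked, in the order asked, and still so for the second after the job is handed in, with the robot touching nothing.
It also fails if it takes over 54 s, if anything falls off the work surface, if the arm or the gripper's body presses on something with over 40 N, if the wrist force passes 120 N, or if a joint passes its speed limit or range.

## Working session

There is one attempt and no reset: what is moved stays moved. The work goes in short steps, Python scripts to look and compute and a tool call to move; the robot and the scene stay as the last step left them, time stands still between calls to the robot, and variables do not carry over. Pictures are saved under pics/ and viewed, at most 10 in all, crops included, and the job is handed in when it is done.

Besides the shell and the picture viewer there is one more tool, called after ">>>" in YAML: its name, and indented under it one key for each argument. step_arm: Moves the arm, as the interface text tells. Its arguments: {"type":"object","properties":{"targets":{"type":"string"},"claw":{"type":"number"}},"required":["targets"]}

```bash
mkdir -p pics; cat > h.py <<'E'
import numpy as np, cv2
from station import sense, cams, r
def shot(n,f):
    s=sense(); c=cams.capture(n); cv2.imwrite(f'pics/{f}.png',c['frame'])
    if n=='wrist':
        T=np.array(c['tool_from_camera']); R=np.array(s['ee_rot']); c['eye']=R@T[:3,3]+np.array(s['tcp_pos']); c['rotation']=R@T[:3,:3]
    np.savez(f'pics/{f}.npz',eye=c['eye'],R=c['rotation'],f=240/np.tan(np.radians(c['vertical_fov'])/2),c=[c['cx'],c['cy']])
    return c
def ray(f,u,v):
    d=np.load(f'pics/{f}.npz'); q=d['R']@np.array([(u-d['c'][0])/d['f'],(v-d['c'][1])/d['f'],1]); return d['eye'],q/np.linalg.norm(q)
def onz(f,u,v,z):
    e,q=ray(f,u,v); return e+q*(z-e[2])/q[2]
def tri(*obs):
    A=np.zeros((3,3));b=np.zeros(3)
    for o in obs:
        e,q=ray(*o);P=np.eye(3)-np.outer(q,q);A+=P;b+=P@e
    p=np.linalg.solve(A,b); return p,[np.linalg.norm((np.eye(3)-np.outer(ray(*o)[1],ray(*o)[1]))@(p-ray(*o)[0])) for o in obs]
def proj(f,p):
    d=np.load(f'pics/{f}.npz'); q=d['R'].T@(np.array(p)-d['eye']); return q[:2]/q[2]*d['f']+d['c']
E
python3 - <<'E'
from h import *
np.set_printoptions(precision=4,suppress=True)
for n in('scene','top'):
    c=shot(n,n+'0'); print(n,c['eye'],c['rotation'],c['vertical_fov'],c['cx'],c['cy'])
print(sense())
E
```

```text
scene [1.0293 0.473  0.8914] [[-0.7294  0.5174 -0.4474]
 [ 0.684   0.5602 -0.4673]
 [ 0.0088 -0.6469 -0.7625]] 54.351172913847805 323.72879241873096 238.78332309182778
top [0.3801 0.0139 1.4896] [[-0.029  -0.9906  0.1334]
 [-0.9995  0.0271 -0.0158]
 [ 0.012  -0.1338 -0.9909]] 42.79321395159591 333.6482837136063 237.41648676193645
{'time_s': 0.1, 'joints': array([-49.353 ,  22.0868,   0.3873,  -0.0252, -68.4103, -14.8161]), 'joint_velocities': array([ 0.0692, -0.1177,  0.1985,  0.1156,  0.0282,  0.0583]), 'effort': array([ -0.0004, -39.169 ,  18.7935,   4.2319,   0.0135,  -0.0001]), 'tcp_pos': array([ 0.2721, -0.5621,  0.2216]), 'ee_rot': array([[-0.9002, -0.4356, -0.0009],
       [-0.4356,  0.9002,  0.0017],
       [ 0.0001,  0.002 , -1.    ]]), 'wrist_force': array([-0.0467,  0.8327,  0.1522]), 'moment': array([-0.0176,  0.016 , -0.0214]), 'gripper_force': 0.0, 'gripper_width': 0.9996736532738142}
```

View pics/scene0.png

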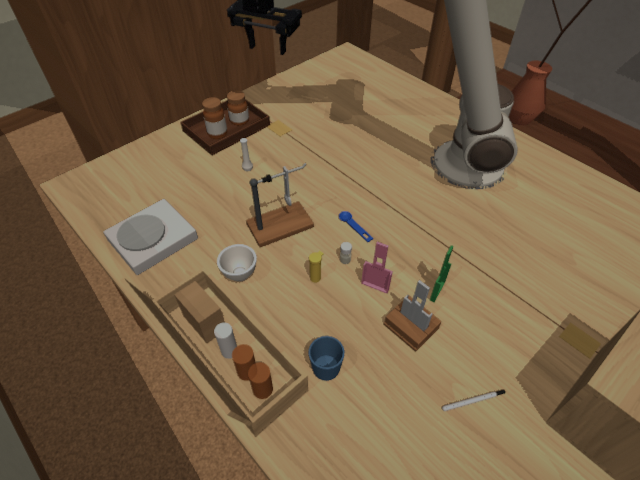

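View pics/top0.png

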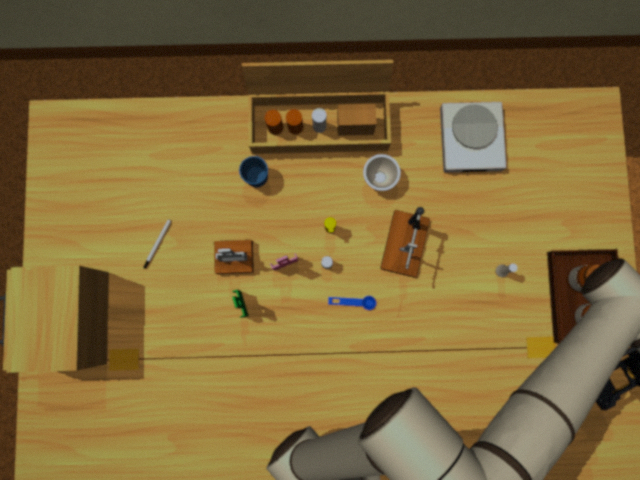

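Candidates for the tray are the grey one in the rack (scene 418,310; top 232,257), the pink one (scene 378,268) and the green one (scene 443,275). I choose the grey one in the rack. For the spoon, I choose the grey one on the hook (scene 288,185), not the blue one lying down (scene 355,226). Now a close crop to check.

```bash
python3 - <<'E'
from h import *
a=cv2.imread('pics/scene0.png');b=cv2.imread('pics/top0.png')
def cr(i,x,y,w,h,k):return cv2.resize(i[y:y+h,x:x+w],None,fx=k,fy=k,interpolation=cv2.INTER_CUBIC)
L=np.vstack([cr(a,235,150,80,60,5),cr(a,370,265,80,60,5)])
Rr=np.vstack([cr(b,370,195,80,60,5),cr(b,200,228,80,60,5)])
cv2.imwrite('pics/c1.png',np.hstack([L,Rr]))
E
```

```text
(no output)
```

View pics/c1.png

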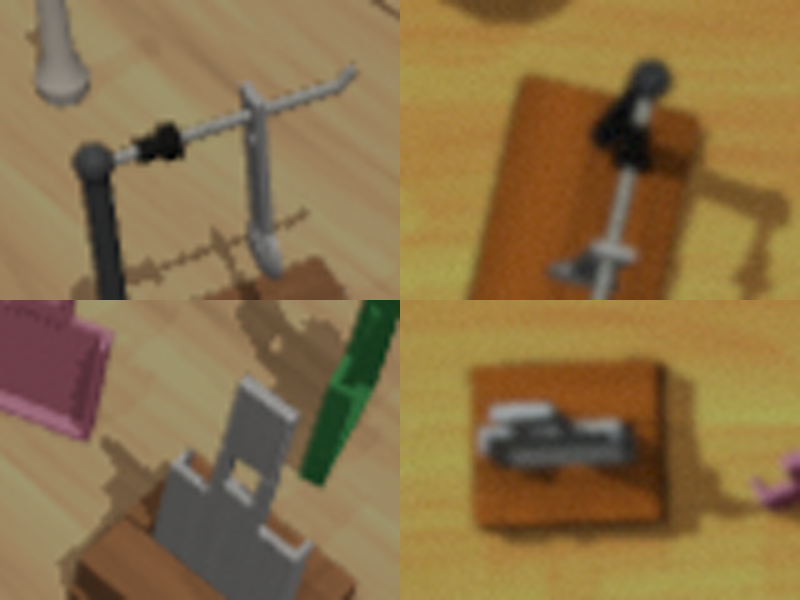

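```bash
python3 - <<'E'
from h import *
np.set_printoptions(precision=4,suppress=True)
print('tab',tri(('scene0',424,284.6),('top0',224.4,250.4)))
print('tabL,R',onz('scene0',418.6,281,.158),onz('scene0',429.6,288,.158))
print('ball',tri(('scene0',253.6,182.4),('top0',420,210.6)))
print('buf',tri(('scene0',271.4,178),('top0',416,228)))
print('spoon',tri(('scene0',284.4,168),('top0',412,245.4)))
print('tip z',onz('scene0',305,164.4,.179))
# rack corners on top z=.032
print('rack',[onz('top0',200+(x-400)/5,228+(y-300)/5,.032)[:2] for x,y in((472,368),(657,363),(665,525),(478,528))])
# foot corners z=.018
print('foot',[onz('top0',370+(x-400)/5,195+y/5,.018)[:2] for x,y in((527,75),(702,122))])
a=cv2.imread('pics/scene0.png');b=cv2.imread('pics/top0.png')
def cr(i,x,y,w,h,k):return cv2.resize(i[y:y+h,x:x+w],None,fx=k,fy=k,interpolation=cv2.INTER_CUBIC)
cv2.imwrite('pics/c2.png',np.hstack([cr(a,380,275,66,75,6),cr(b,380,205,66,75,6)]))
E
```

```text
tab (array([0.5366, 0.2341, 0.1557]), [np.float64(0.0020513077612905207), np.float64(0.002051307761290496)])
tabL,R [0.538  0.2242 0.158 ] [0.5353 0.2487 0.158 ]
ball (array([ 0.6104, -0.1965,  0.1725]), [np.float64(0.001444322292405537), np.float64(0.00144432229240557)])
buf (array([ 0.5713, -0.1849,  0.1699]), [np.float64(0.0033564451411584525), np.float64(0.0033564451411584434)])
spoon (array([ 0.5346, -0.1755,  0.1832]), [np.float64(0.0006542880927304775), np.float64(0.0006542880927305144)])
tip z [ 0.489  -0.1573  0.179 ]
rack [array([0.5741, 0.2763]), array([0.5741, 0.1879]), array([0.4963, 0.185 ]), array([0.4974, 0.2737])]
foot [array([ 0.6417, -0.1623]), array([ 0.6162, -0.2467])]
```

View pics/c2.png

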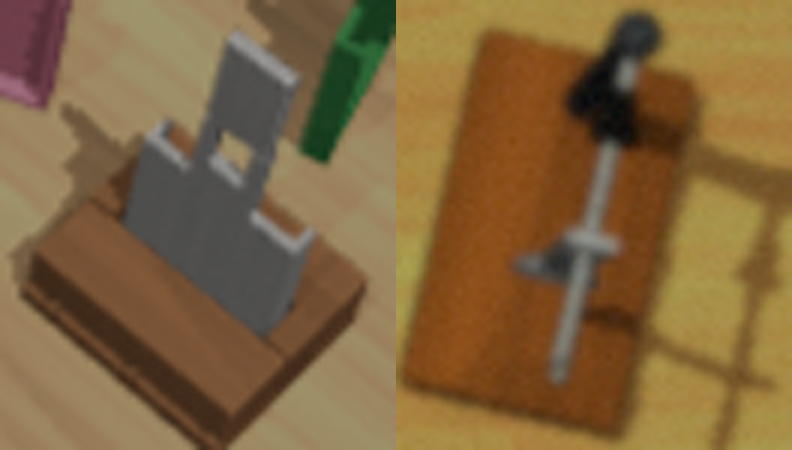

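The grey tray shows its flat back to the scene camera, so tray +x is roughly world +x. The hook points with yaw about -17° and the spoon is about 10 mm before mid. Setting out.

>>> step_arm:
  targets: "0 0 -2 6; 0 0 -2 6; 0 0 -2 6; 0 0 -2 6; -1.2 3.28 0 0; -1.2 3.28 0 0; -1.2 3.28 0 0; -1.2 3.28 0 0; -1.2 3.28 0 0; -1.2 3.28 0 0; -1.2 3.28 0 0; -1.2 3.28 0 0"
  claw: 5.5

```text
time_s: 1.1
tcp_pos: [0.3598, -0.2955, 0.3022]
ee_rot: [[-1.0, -0.031, -0.0], [-0.031, 1.0, 0.0], [0.0, 0.0, -1.0]]
wrist_force: [1.1, -0.9, -0.1]
gripper_width: 0.631
gripper_force: 0.0
```

>>> step_arm:
  targets: "-1.2 3.28 0 0; -1.2 3.28 0 0; -1.2 3.28 0 0; -1.2 3.28 0 0; -1.2 3.28 0 0; -1.2 3.28 0 0; -1.2 3.28 0 0; -1.2 3.28 0 0; -1.2 3.28 0 0; -1.2 3.28 0 0; -1.2 3.28 0 0; -1.2 3.28 0 0"

```text
time_s: 2.1
tcp_pos: [0.4911, 0.1025, 0.3023]
ee_rot: [[-0.999, -0.032, -0.001], [-0.032, 0.999, -0.0], [0.001, -0.0, -1.0]]
wrist_force: [0.9, 0.2, -0.3]
gripper_width: 0.631
gripper_force: 0.0
```

>>> step_arm:
  targets: "-1.2 3.28 0 0; -1.2 3.28 0 0; -1.2 3.28 0 0; -1.2 3.28 0 0; 0 0 0 0; 0 0 0 0"

```text
time_s: 2.6
tcp_pos: [0.5349, 0.2348, 0.3008]
ee_rot: [[-0.999, -0.034, -0.003], [-0.034, 0.999, -0.002], [0.003, -0.002, -1.0]]
wrist_force: [-0.2, -0.3, -0.4]
gripper_width: 0.635
gripper_force: 0.0
```

```bash
python3 - <<'E'
from h import *
np.set_printoptions(precision=4,suppress=True)
s=sense();print(s['time_s'],s['tcp_pos'],s['ee_rot'],s['joints'])
c=shot('wrist','w1');print(c['tool_from_camera'],c['vertical_fov'])
print(proj('w1',[.536,.234,.158]))
E
```

```text
2.6 [0.5349 0.2348 0.3008] [[-0.9994 -0.034  -0.0026]
 [-0.034   0.9994 -0.0016]
 [ 0.0027 -0.0016 -1.    ]] [  39.5677   15.6499    2.3265   -0.0232  -76.852  -127.616 ]
[[-0.0003 -0.9537 -0.3008  0.084 ]
 [ 1.      0.     -0.0009  0.0009]
 [ 0.0009 -0.3008  0.9537 -0.1615]
 [ 0.      0.      0.      1.    ]] 63.85847271675231
[318.3808 225.7323]
```

View pics/w1.png

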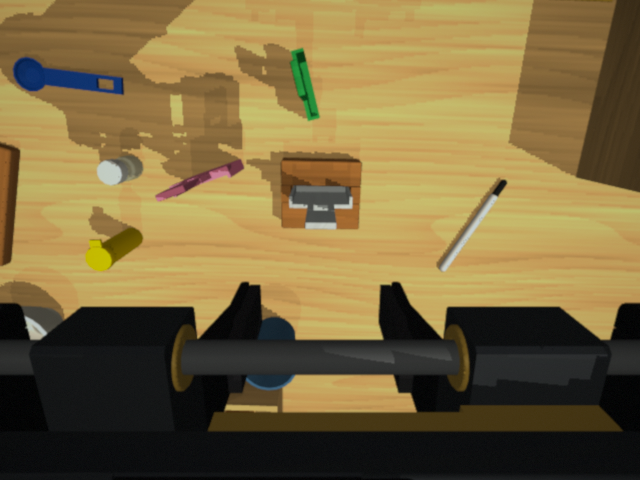

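Wrist picture: rack at (281–361,160–228), well aligned with the image. The tab's top edge is around (320,225), and the pink (200,180) and green (305,85) ones are clear of it. I'll measure the edges by code.

```bash
python3 - <<'E'
from h import *
np.set_printoptions(precision=4,suppress=True)
i=cv2.imread('pics/w1.png');hsv=cv2.cvtColor(i,cv2.COLOR_BGR2HSV)
m=((hsv[...,1]<60)&(hsv[...,2]>60)).astype(np.uint8)
for v in range(180,234,2):
    x=np.where(m[v,285:356])[0]+285
    if len(x): print(v,x.min(),x.max(),int(i[v,x].mean()),end=' | ')
m2=(m*(hsv[...,2]>170))[205:234,285:356]
ys,xs=np.nonzero(m2);print('\nbright',ys.min()+205,ys.max()+205)
# rack left/right edges at rows & top edge for yaw
g=cv2.GaussianBlur(hsv[...,1],(3,3),0).astype(int)
br=((i[...,2].astype(int)<140)&(hsv[...,1]>120))
for v in(165,175,185,200,215): 
    x=np.where(br[v,270:372])[0]+270; print(v,x.min(),x.max())
for p in((320,222),(320,224),(320,228)): print(onz('w1',*p,.158))
E
```

```text
186 294 341 92 | 188 292 348 104 | 190 292 349 104 | 192 291 349 81 | 194 290 350 72 | 196 289 351 75 | 198 289 352 80 | 200 289 352 83 | 202 289 352 86 | 204 289 352 121 | 206 289 351 156 | 208 308 350 141 | 210 308 333 112 | 212 307 333 73 | 214 307 334 72 | 216 307 334 73 | 218 306 334 73 | 220 306 334 74 | 222 305 335 129 | 224 305 336 191 | 226 305 335 193 | 228 306 335 179 | 
bright 205 228
165 280 281
175 280 295
185 280 358Traceback (most recent call last):
  File "<stdin>", line 14, in <module>
    return umr_minimum(a, axis, None, out, keepdims, initial, where)
ValueError: zero-size array to reduction operation minimum which has no identity
```

>>> step_arm:
  targets: "-0.15 0.1 3.4 0; 0 0 3.4 0; 0 0 3.4 0; 0 0 3.4 0; 0 0 2.5 0; 0 0 1.3 0; 0 0 0 0; 0 0 0 0"

```text
time_s: 3.32
tcp_pos: [0.5364, 0.2333, 0.1288]
ee_rot: [[-1.0, -0.031, -0.0], [-0.031, 1.0, -0.001], [0.0, -0.001, -1.0]]
wrist_force: [0.3, 0.5, 1.4]
gripper_width: 0.635
gripper_force: 0.0
```

>>> step_arm:
  targets: "0 0 0 0; 0 0 0 0; 0 0 0 0; 0 0 0 0; 0 0 0 0; 0 0 0 0; 0 0 0 0; 0 0 0 0"
  claw: 0

```text
time_s: 3.98
tcp_pos: [0.5369, 0.2348, 0.129]
ee_rot: [[-0.999, -0.032, 0.001], [-0.032, 0.999, 0.001], [-0.001, 0.001, -1.0]]
wrist_force: [0.1, 0.6, 1.7]
gripper_width: 0.289
gripper_force: 30.0
```

>>> step_arm:
  targets: "0 0 -0.5 0; 0 0 -1.2 0; 0 0 -1.8 0; 0 0 -2.2 0; 0 0 -2.2 0; 0 0 -2.2 0; 0 0 -2 4.7; 0 0 -2 4.7; 0 0 -1.5 4.7; 0 0 -1.4 4.7; 0 0 0 0; 0 0 0 0"

```text
time_s: 4.98
tcp_pos: [0.5363, 0.2346, 0.2987]
ee_rot: [[-0.957, 0.29, 0.0], [0.29, 0.957, 0.001], [0.0, 0.001, -1.0]]
wrist_force: [-0.7, -0.3, -1.4]
gripper_width: 0.289
gripper_force: 30.0
```

>>> step_arm:
  targets: "-0.6 -1.2 0 0; -1.25 -2.4 0 0; -1.25 -2.4 0 0; -1.25 -2.4 0 0; -1.25 -2.4 0 0; -1.25 -2.4 0 0; -1.25 -2.4 0 0; -1.25 -2.4 0 0; -1.25 -2.4 0 0; -1.25 -2.4 0 0; -1.25 -2.4 0 0; -1.25 -2.4 0 0"

```text
time_s: 5.98
tcp_pos: [0.5923, -0.0733, 0.2968]
ee_rot: [[-0.957, 0.291, -0.003], [0.291, 0.957, -0.0], [0.003, -0.001, -1.0]]
wrist_force: [0.8, -0.6, -0.3]
gripper_width: 0.295
gripper_force: 30.0
```

>>> step_arm:
  targets: "-0.5 -0.8 0 0; 0 0 0 0; 0 0 0 0; 0 0 0 0; 0 0 0 0; 0 0 0 0"

```text
time_s: 6.48
tcp_pos: [0.5955, -0.0795, 0.2986]
ee_rot: [[-0.957, 0.29, -0.0], [0.29, 0.957, 0.0], [0.0, 0.0, -1.0]]
wrist_force: [0.5, -0.0, -0.9]
gripper_width: 0.295
gripper_force: 30.0
```

```bash
python3 - <<'E'
from h import *
np.set_printoptions(precision=4,suppress=True)
s=sense();print(s['time_s'],s['tcp_pos'],s['ee_rot'],s['gripper_width'],s['wrist_force'],s['joints'])
shot('wrist','w2');shot('top','t2');shot('scene','s2')
i=cv2.imread('pics/w2.png')
a=cv2.imread('pics/s2.png')
cv2.imwrite('pics/c3.png',np.hstack([cv2.resize(i[0:300,60:380],None,fx=1.5,fy=2)[:600,:480],cv2.resize(a[140:270,230:330],(320,600))]) )
cv2.imwrite('pics/c3.png',cv2.resize(i[0:320,0:400],None,fx=1.875,fy=1.875,interpolation=cv2.INTER_CUBIC))
E
```

```text
6.4833 [ 0.5955 -0.0795  0.2986] [[-0.9569  0.2903 -0.    ]
 [ 0.2903  0.9569  0.0001]
 [ 0.0001  0.0001 -1.    ]] 0.29467849661068407 [ 0.5117 -0.0207 -0.9213] [   7.8173   17.3197    4.327    -0.0084  -77.009  -114.6886]
```

View pics/c3.png

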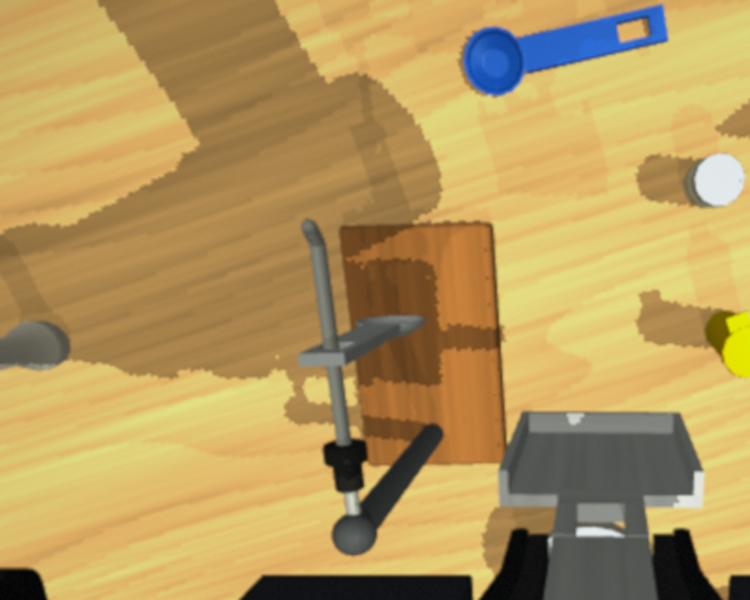

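Wrist crop: the prong runs from the tip (308,225) through (321,262) and (341,420), with the buffer front at about row 443 and the ball at (355,533). The spoon's top edge is at (323,357), and the tray is gripped upright at right.

```bash
python3 - <<'E'
from h import *
np.set_printoptions(precision=4,suppress=True)
k=1.875
W=lambda u,v,z:onz('w2',u/k,v/k,z)
P1,P2=W(321,262,.170),W(341,420,.170);B=W(355,533,.1725);T=W(308,225,.178);S=W(323,357,.182);F=W(346,443,.175)
u=(B-P1)[:2];print('dir P1-B',np.degrees(np.arctan2(u[1],u[0])),'P1-P2',np.degrees(np.arctan2(*(P2-P1)[1::-1])))
for n,p in zip('P1 P2 B T S F'.split(),(P1,P2,B,T,S,F)): print(n,p)
# foot edges z=.018
c=[W(*p,.018) for p in((341,226),(493,222),(506,463))]
print(c,np.degrees(np.arctan2(*(c[2]-c[1])[1::-1])))
# spoon line yaw
a,b=W(301,361,.182),W(345,357,.182);print('spoon y dir',a,b)
# tray: tab in scene/top predicted vs. eye predicted in wrist
# fine prong columns per row in wrist image
i=cv2.imread('pics/w2.png');hsv=cv2.cvtColor(i,cv2.COLOR_BGR2HSV)
pts=[]
for v in list(range(142,182,5))+list(range(198,230,4)):
    x=np.where(hsv[v,155:195,1]<70)[0]+155
    x=x[(hsv[v,x,2]>50)]
    if len(x): p=onz('w2',x.mean(),v,.170);pts.append(p);print(v,x.min(),x.max(),p[:2])
pts=np.array(pts);f=np.polyfit(pts[:,0],pts[:,1],1);print(f,np.degrees(np.arctan(f[0])))
E
```

```text
dir P1-B -15.666937145650861 P1-P2 -16.073411444819527
P1 [ 0.499  -0.1635  0.17  ]
P2 [ 0.5604 -0.1812  0.17  ]
B [ 0.6089 -0.1943  0.1725]
T [ 0.4857 -0.1598  0.178 ]
S [ 0.533  -0.1726  0.182 ]
F [ 0.5693 -0.1809  0.175 ]
[array([ 0.4751, -0.2012,  0.018 ]), array([ 0.4989, -0.1152,  0.018 ]), array([ 0.6418, -0.1568,  0.018 ])] -16.202955865317108
spoon y dir [ 0.532  -0.1815  0.182 ] [ 0.5355 -0.1645  0.182 ]
142 167 174 [ 0.5004 -0.1646]
147 168 174 [ 0.5038 -0.1657]
152 168 175 [ 0.5072 -0.1668]
157 169 176 [ 0.5108 -0.1676]
162 170 176 [ 0.5142 -0.1687]
167 170 177 [ 0.5178 -0.1698]
172 171 194 [ 0.5229 -0.1657]
177 172 194 [ 0.5268 -0.1656]
198 175 181 [ 0.5405 -0.1759]
202 175 182 [ 0.5435 -0.1768]
206 176 182 [ 0.5465 -0.1776]
210 176 182 [ 0.5494 -0.1789]
214 177 183 [ 0.5525 -0.1794]
218 177 184 [ 0.5556 -0.1803]
222 178 184 [ 0.5587 -0.1812]
226 179 185 [ 0.5619 -0.1817]
[-0.2924 -0.0174] -16.298132328997237
```

>>> step_arm:
  targets: "0 0 0 -0.7; 1.5 0 0 0; 2.5 0 0 0; 2.8 0 0 0; 2.5 0 0 0; 1.8 0 0 0; 0.7 0 0 0; 0 -1.2 0 0; 0 -2.5 0 0; 0 -2.8 0 0; 0 -2.5 0 0; 0 -1.9 0 0"

```text
time_s: 7.63
tcp_pos: [0.4519, -0.1541, 0.2986]
ee_rot: [[-0.96, 0.28, 0.0], [0.28, 0.96, -0.001], [-0.0, -0.0, -1.0]]
wrist_force: [0.2, -0.2, -0.3]
gripper_width: 0.294
gripper_force: 30.0
```

>>> step_arm:
  targets: "0 0 1 0; 0 0 2 0; 0 0 2 0; 0 0 2 0; 0 0 2 0; 0 0 1 0; 0 0 0 0; 0 0 0 0; 0 0 0 0"

```text
time_s: 8.38
tcp_pos: [0.4528, -0.1522, 0.1992]
ee_rot: [[-0.96, 0.28, 0.001], [0.28, 0.96, -0.0], [-0.001, -0.0, -1.0]]
wrist_force: [0.6, 0.1, -0.7]
gripper_width: 0.293
gripper_force: 30.0
```

```bash
python3 - <<'E'
from h import *
np.set_printoptions(precision=4,suppress=True)
s=sense();print(s['time_s'],s['tcp_pos'],s['ee_rot'],s['wrist_force'])
t=np.array(s['tcp_pos']);R=np.array(s['ee_rot'])
for n in('wrist','top','scene'):shot(n,n[0]+'3')
cr=lambda f,x,y,w,h,W,H:cv2.resize(cv2.imread(f'pics/{f}.png')[y:y+h,x:x+w],(W,H),interpolation=cv2.INTER_CUBIC)
cv2.imwrite('pics/c4.png',np.hstack([cr('s3',240,130,100,150,400,600),np.vstack([cr('t3',370,200,80,60,400,300),cr('w3',220,180,200,150,400,300)])]))
for z in(.007,-.037): print('tabtop/eye',proj('s3',t+[0,0,.019-.006+z+0]))
E
```

```text
8.3833 [ 0.4528 -0.1522  0.1992] [[-0.9601  0.2798  0.0014]
 [ 0.2798  0.9601 -0.0005]
 [-0.0015 -0.     -1.    ]] [ 0.6144  0.1049 -0.7433]
tabtop/eye [317.9785 144.7906]
tabtop/eye [317.9895 159.8053]
```

View pics/c4.png

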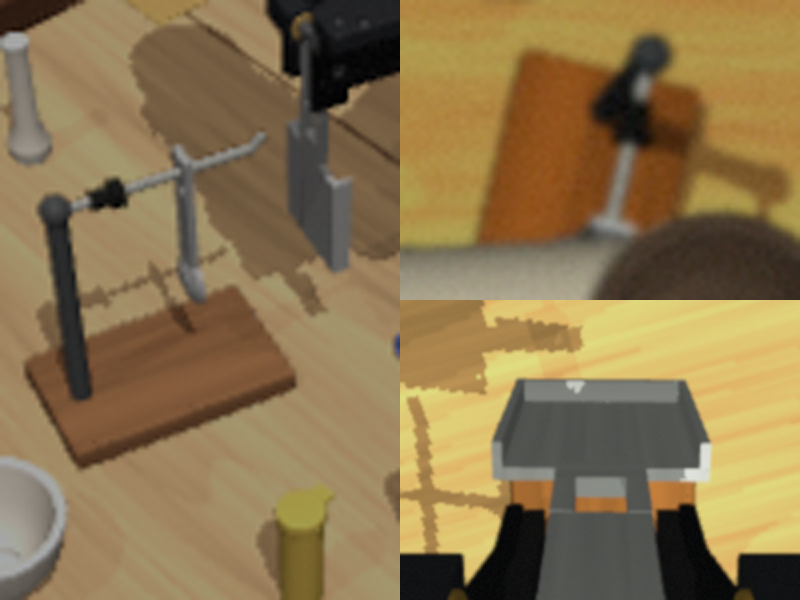

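Scene crop: the tray hangs upright just in front of the tip (262,138), with its pan corner at (350,178) and bottom corner at (347,266). The spoon is undisturbed. I'll check the tray's height and tilt in the hand.

```bash
python3 - <<'E'
from h import *
np.set_printoptions(precision=4,suppress=True)
t=np.array([.4528,-.1522,.1992]);u=np.array([.9604,-.279,0]);v=np.array([.279,.9604,0]);z=np.array([0,0,1.])
C=lambda p:(p-[240,130])*4
W=lambda p:(p-[220,180])*2+[400,300]
for n,p in dict(pantopR=t+.032*v+.003*u-.049*z,panbotR=t+.032*v+.003*u-.121*z,panbotRrim=t+.032*v-.009*u-.121*z,neckR_top=t+.013*v+.003*u+.0*z).items(): print(n,C(proj('s3',p)),W(proj('w3',p)))
for n,p in dict(botL=t-.032*v-.009*u-.121*z,botR=t+.032*v-.009*u-.121*z,topL=t-.032*v-.009*u-.049*z,topR=t+.032*v-.009*u-.049*z,eyelowL=t-.007*v-.003*u-.037*z,eyelowR=t+.007*v-.003*u-.037*z,eyeupL=t-.007*v-.003*u-.015*z).items(): print(n,W(proj('w3',p)))
m=np.array([.5436,-.1755,.170])
for n,p in dict(tip=m-.063*u+.006*z,ball=m+.068*u+.0025*z,p50=m-.05*u).items(): print(n,C(proj('s3',p)))
E
```

```text
pantopR [331.8527 185.757 ] [707.1918 482.6325]
panbotR [330.9702 273.3241] [682.4565 410.3658]
panbotRrim [348.307  267.2063] [683.4479 380.1126]
neckR_top [317.4701 101.505 ] [653.5695 563.3312]
botL [514.5761 380.2536]
botR [683.4479 380.1126]
topL [488.1248 444.4146]
topR [708.8901 444.2556]
eyelowL [573.1723 479.3325]
eyelowR [623.6393 479.2993]
eyeupL [570.1807 512.8317]
tip [266.9705 136.4844]
ball [ 56.2361 209.7263]
p50 [246.9592 150.9889]
```

>>> step_arm:
  targets: "-0.4 0 0 0; -0.6 0 0 0; -0.6 0 0 0; -0.6 0 0 0; -0.6 0 0 0; -0.6 0 0 0; -0.6 0 0 0; -0.5 0 0 0; -0.3 0 0 0; 0 0 0 0; 0 0 0 0"

```text
time_s: 9.45
tcp_pos: [0.4979, -0.1655, 0.1984]
ee_rot: [[-0.96, 0.28, -0.0], [0.28, 0.96, 0.0], [0.0, -0.0, -1.0]]
wrist_force: [-0.5, -0.2, -0.3]
gripper_width: 0.291
gripper_force: 30.0
```

>>> step_arm:
  targets: "0 0 0.2 0; 0 0 0.2 0; 0 0 0.2 0; 0 0 0.2 0; 0 0 0.1 0; 0 0 0 0; 0 0 0 0; 0 0 0 0"

```text
time_s: 10.12
tcp_pos: [0.498, -0.1655, 0.1897]
ee_rot: [[-0.96, 0.28, 0.0], [0.28, 0.96, -0.0], [-0.0, 0.0, -1.0]]
wrist_force: [1.3, 0.8, -1.2]
gripper_width: 0.291
gripper_force: 30.0
```

```bash
python3 - <<'E'
from h import *
np.set_printoptions(precision=4,suppress=True)
s=sense();print(s['time_s'],s['tcp_pos'],s['ee_rot'],s['wrist_force'],s['moment'])
for n in('wrist','scene'):shot(n,n[0]+'4')
cr=lambda f,x,y,w,h,W,H:cv2.resize(cv2.imread(f'pics/{f}.png')[y:y+h,x:x+w],(W,H),interpolation=cv2.INTER_CUBIC)
cv2.imwrite('pics/c5.png',np.hstack([cr('s4',240,130,100,150,400,600),cr('w4',270,200,100,150,400,600)]))
E
```

```text
10.1167 [ 0.498  -0.1655  0.1897] [[-0.96    0.2801  0.0002]
 [ 0.2801  0.96   -0.0001]
 [-0.0002  0.     -1.    ]] [ 1.2823  0.8242 -1.2456] [ 0.0253 -0.0417  0.0376]
```

View pics/c5.png

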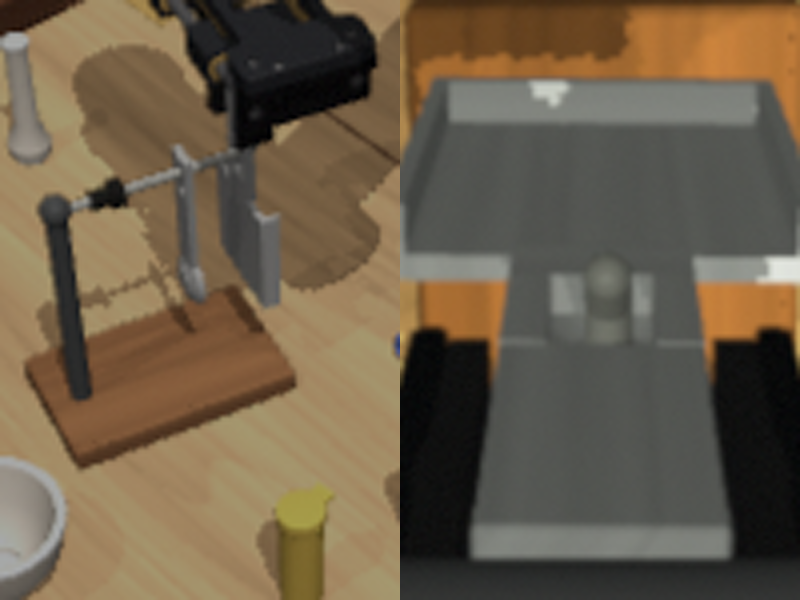

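The prong passes centrally through the eye (608 against a window of 551–653) and everything else is untouched. Now I slide gently.

>>> step_arm:
  targets: "-0.2 0 0 0; -0.3 0 0 0; -0.3 0 0 0; -0.3 0 0 0; -0.3 0 0 0; -0.3 0 0 0; -0.3 0 0 0; -0.2 0 0 0; -0.15 0 0 0; -0.1 0 0 0; -0.1 0 0 0; -0.1 0 0 0"

```text
time_s: 11.22
tcp_pos: [0.5234, -0.1729, 0.1896]
ee_rot: [[-0.96, 0.28, -0.0], [0.28, 0.96, 0.0], [0.0, 0.0, -1.0]]
wrist_force: [-1.2, 0.4, -0.6]
gripper_width: 0.292
gripper_force: 30.0
```

>>> step_arm:
  targets: "-0.1 0 0 0; -0.1 0 0 0; -0.1 0 0 0; -0.1 0 0 0; -0.1 0 0 0; -0.1 0 0 0; -0.1 0 0 0; -0.15 0 0 0; -0.15 0 0 0; -0.15 0 0 0; -0.15 0 0 0; -0.15 0 0 0"

```text
time_s: 12.22
tcp_pos: [0.5374, -0.177, 0.1895]
ee_rot: [[-0.96, 0.28, -0.0], [0.28, 0.96, -0.0], [0.0, -0.0, -1.0]]
wrist_force: [-0.4, -0.6, -0.7]
gripper_width: 0.293
gripper_force: 30.0
```

>>> step_arm:
  targets: "-0.15 0 0 0; -0.15 0 0 0; -0.15 0 0 0; -0.15 0 0 0; -0.15 0 0 0; -0.15 0 0 0; -0.1 0 0 0; -0.1 0 0 0; -0.1 0 0 0; 0 0 0 0"

```text
time_s: 13.05
tcp_pos: [0.549, -0.1804, 0.1896]
ee_rot: [[-0.96, 0.28, 0.0], [0.28, 0.96, -0.0], [-0.0, -0.0, -1.0]]
wrist_force: [-0.0, -0.4, -0.2]
gripper_width: 0.291
gripper_force: 30.0
```

```bash
python3 - <<'E'
from h import *
np.set_printoptions(precision=4,suppress=True)
u=np.array([.9604,-.279,0])
F=[]
for k in range(4): s=sense();F.append(s['wrist_force']);shot('scene','s5')
print(s['time_s'],s['tcp_pos'],(np.array(s['tcp_pos'])-[.5436,-.1755,.17])@u,np.array(F)@u,np.array(F)[:,2])
E
```

```text
13.2 [ 0.5489 -0.1803  0.1896] 0.0064381044987735355 [ 0.0778  0.0803 -1.3525  0.4332] [-0.246  -0.7914 -0.5389 -0.4775]
```

>>> step_arm:
  targets: "-0.1 0.02 0 0; -0.1 0.02 0 0; -0.1 0.02 0 0; -0.1 0.02 0 0; -0.1 0.02 0 0; -0.05 0 0 0; -0.05 0 0 0; -0.05 0 0 0; -0.05 0 0 0; 0 0 0 0; 0 0 0 0"

```text
time_s: 14.17
tcp_pos: [0.5559, -0.1814, 0.1895]
ee_rot: [[-0.96, 0.28, 0.0], [0.28, 0.96, -0.0], [-0.0, 0.0, -1.0]]
wrist_force: [-0.8, -0.1, -0.9]
gripper_width: 0.293
gripper_force: 30.0
```

>>> step_arm:
  targets: "-0.05 0 0 0; -0.05 0 0 0; 0 0 0 0"

```text
time_s: 14.42
tcp_pos: [0.5568, -0.1817, 0.1895]
ee_rot: [[-0.96, 0.28, -0.0], [0.28, 0.96, -0.0], [0.0, -0.0, -1.0]]
wrist_force: [-0.6, -0.2, -0.3]
gripper_width: 0.293
gripper_force: 30.0
```

```bash
cat > f.py <<'E'
from h import *
np.set_printoptions(precision=2,suppress=True)
u=np.array([.9604,-.279,0]);v=np.array([.279,.9604,0])
F=[];P=[];M=[]
for k in range(4): s=sense();F.append(s['wrist_force']);P.append(s['tcp_pos']);M.append(s['moment']);cams.capture('scene')
P=np.mean(P,0)-[.5436,-.1755,.17];F=np.mean(F,0);M=np.mean(M,0)
print(s['time_s'],'s',1e3*P@u,'lat',1e3*P@v,'z',P[2]*1e3,'Fu',F@u,'Fv',F@v,'Fz',F[2],'Mv',M@v)
E
python3 f.py
```

```text
14.5667 s 14.407086717663622 lat -2.2292538540323004 z 19.542477025568743 Fu -0.3680184555716209 Fv -0.013571531441512729 Fz -0.7042053307771401 Mv 0.0386764498793148
```

>>> step_arm:
  targets: "-0.05 0 0 0; -0.05 0 0 0; -0.05 0 0 0; 0 0 0 0"

```text
time_s: 14.95
tcp_pos: [0.5583, -0.1821, 0.1896]
ee_rot: [[-0.96, 0.28, 0.0], [0.28, 0.96, -0.0], [-0.0, -0.0, -1.0]]
wrist_force: [-0.0, -1.0, -0.5]
gripper_width: 0.295
gripper_force: 30.0
```

>>> step_arm:
  targets: "-0.05 0 0 0; -0.05 0 0 0; 0 0 0 0; 0 0 0 0"

```text
time_s: 15.28
tcp_pos: [0.5592, -0.1824, 0.1895]
ee_rot: [[-0.96, 0.28, 0.0], [0.28, 0.96, -0.0], [-0.0, 0.0, -1.0]]
wrist_force: [-0.1, 0.3, -0.5]
gripper_width: 0.296
gripper_force: 30.0
```

```bash
python3 f.py
```

```text
15.4333 s 16.92004860211729 lat -2.215536762700447 z 19.55897302745882 Fu 0.09078600621647631 Fv 0.19912039551022606 Fz -0.45052245638495775 Mv -0.003789506232568866
```

>>> step_arm:
  targets: "-0.05 0 0 0; -0.05 0 0 0; 0 0 0 0; 0 0 0 0"

```text
time_s: 15.82
tcp_pos: [0.5601, -0.1826, 0.1895]
ee_rot: [[-0.96, 0.28, 0.0], [0.28, 0.96, -0.0], [-0.0, -0.0, -1.0]]
wrist_force: [0.6, 0.6, -0.9]
gripper_width: 0.292
gripper_force: 30.0
```

>>> step_arm:
  targets: "-0.05 0 0 0; 0 0 0 0; 0 0 0 0"

```text
time_s: 16.07
tcp_pos: [0.5606, -0.1828, 0.1895]
ee_rot: [[-0.96, 0.28, -0.0], [0.28, 0.96, 0.0], [0.0, 0.0, -1.0]]
wrist_force: [-0.9, 0.5, -0.6]
gripper_width: 0.29
gripper_force: 30.0
```

```bash
python3 f.py
```

```text
16.2167 s 18.37562061353398 lat -2.2192783761978796 z 19.55668966660129 Fu 0.016692615864935943 Fv 0.13598605793665888 Fz -0.530875166676191 Mv 0.024725395108501257
```

>>> step_arm:
  targets: "-0.05 0 0 0; -0.05 0 0 0; 0 0 0 0; 0 0 0 0"

```text
time_s: 16.6
tcp_pos: [0.5616, -0.183, 0.1895]
ee_rot: [[-0.96, 0.28, 0.0], [0.28, 0.96, -0.0], [-0.0, 0.0, -1.0]]
wrist_force: [0.2, 0.2, -0.3]
gripper_width: 0.293
gripper_force: 30.0
```

>>> step_arm:
  targets: "-0.05 0 0 0; 0 0 0 0; 0 0 0 0"

```text
time_s: 16.85
tcp_pos: [0.5621, -0.1832, 0.1895]
ee_rot: [[-0.96, 0.28, -0.0], [0.28, 0.96, 0.0], [0.0, -0.0, -1.0]]
wrist_force: [0.4, 0.1, 0.2]
gripper_width: 0.296
gripper_force: 30.0
```

```bash
python3 f.py
```

```text
17.0 s 19.870151713775645 lat -2.2155182112506933 z 19.536762531675134 Fu -0.09499020706370764 Fv -0.20320996680006706 Fz -0.4160373363624531 Mv 0.00329084961380628
```

```bash
python3 - <<'E'
from h import *
for n in('wrist','scene'):shot(n,n[0]+'6')
cr=lambda f,x,y,w,h,W,H:cv2.resize(cv2.imread(f'pics/{f}.png')[y:y+h,x:x+w],(W,H),interpolation=cv2.INTER_CUBIC)
cv2.imwrite('pics/c6.png',np.hstack([cr('s6',240,150,60,90,400,600),cr('w6',270,200,100,150,400,600)]))
E
```

View pics/c6.png

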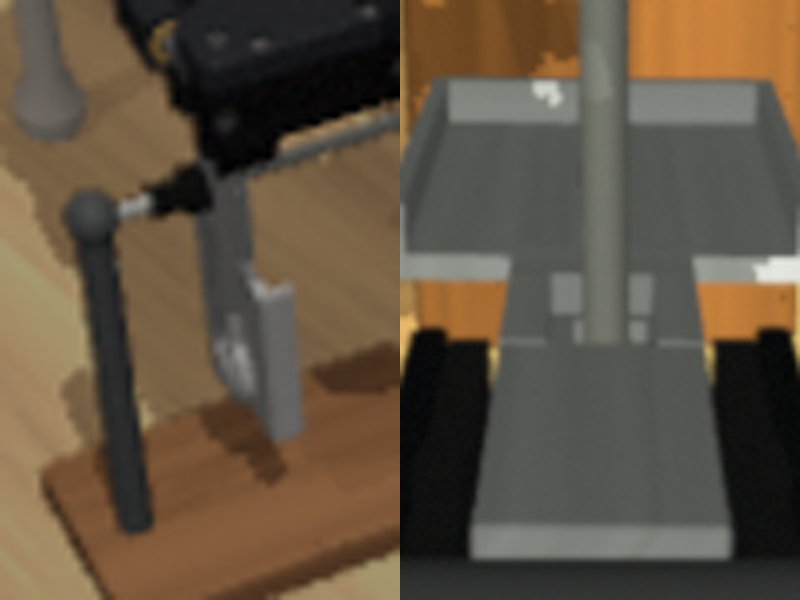

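The spoon lies flat in front of the tray, just short of or touching the buffer at (205,185), and the prong is centred in the eye. I'll keep feeling forward.

>>> step_arm:
  targets: "-0.05 0 0 0; 0 0 0 0; 0 0 0 0; 0 0 0 0"

```text
time_s: 17.48
tcp_pos: [0.5625, -0.1833, 0.1895]
ee_rot: [[-0.96, 0.28, -0.0], [0.28, 0.96, 0.0], [0.0, -0.0, -1.0]]
wrist_force: [-1.1, 1.1, -0.8]
gripper_width: 0.295
gripper_force: 30.0
```

>>> step_arm:
  targets: "-0.05 0 0 0; 0 0 0 0; 0 0 0 0; 0 0 0 0"

```text
time_s: 17.82
tcp_pos: [0.5629, -0.1834, 0.1895]
ee_rot: [[-0.96, 0.28, -0.0], [0.28, 0.96, 0.0], [0.0, -0.0, -1.0]]
wrist_force: [-0.8, 1.0, 0.8]
gripper_width: 0.295
gripper_force: 30.0
```

```bash
python3 f.py
```

```text
17.9667 s 20.702164735525677 lat -2.2492830288652246 z 19.52076066934108 Fu -1.2985049732332743 Fv -0.1527462997740166 Fz -0.23128048594389874 Mv 0.2617180868490785
```

Contact felt. Now a light press.

>>> step_arm:
  targets: "-0.05 0 0 0; -0.05 0 0 0; 0 0 0 0; 0 0 0 0; 0 0 0 0"

```text
time_s: 18.43
tcp_pos: [0.5636, -0.1836, 0.1895]
ee_rot: [[-0.96, 0.28, -0.001], [0.28, 0.96, 0.0], [0.001, -0.0, -1.0]]
wrist_force: [-2.3, 1.6, 0.5]
gripper_width: 0.296
gripper_force: 30.0
```

```bash
python3 f.py
```

```text
18.5833 s 21.49696255086936 lat -2.263531440382023 z 19.508175019719936 Fu -3.2094477766848213 Fv 0.5321191179688429 Fz 0.8296728445843415 Mv 0.943740619767281
```

>>> step_arm:
  targets: "-0.03 0 0 0; -0.03 0 0 0; 0 0 0 0; 0 0 0 0; 0 0 0 0"

```text
time_s: 19.05
tcp_pos: [0.5642, -0.1838, 0.1895]
ee_rot: [[-0.96, 0.28, -0.001], [0.28, 0.96, 0.0], [0.001, -0.0, -1.0]]
wrist_force: [-3.8, 1.7, 2.3]
gripper_width: 0.295
gripper_force: 30.0
```

```bash
python3 f.py
```

```text
19.2 s 22.12069215879722 lat -2.265780589608 z 19.493044743136373 Fu -4.711792738712551 Fv 0.6313318375870409 Fz 2.1922004795713734 Mv 1.5195994034277442
```

>>> step_arm:
  targets: "0.05 0 0 0; 0.04 0 0 0; 0.04 0 0 0; 0.04 0 0 0; 0 0 0 0; 0 0 0 0; 0 0 0 0"

```text
time_s: 19.83
tcp_pos: [0.5633, -0.1835, 0.1895]
ee_rot: [[-0.96, 0.28, 0.001], [0.28, 0.96, -0.0], [-0.001, 0.0, -1.0]]
wrist_force: [-0.9, -0.8, -1.4]
gripper_width: 0.296
gripper_force: 30.0
```

```bash
python3 f.py
```

```text
19.9833 s 21.09152430558536 lat -2.2140551005959743 z 19.50122460017592 Fu -1.2185529679795095 Fv -0.7583338727603895 Fz -1.0415174398123632 Mv 0.41348205790632775
```

>>> step_arm:
  targets: "0 0 0.05 0; 0 0 0.05 0; 0 0 0 0; 0 0 0 0"

```text
time_s: 20.37
tcp_pos: [0.5631, -0.1834, 0.1887]
ee_rot: [[-0.96, 0.28, 0.001], [0.28, 0.96, 0.0], [-0.001, 0.0, -1.0]]
wrist_force: [-1.6, 0.5, -0.3]
gripper_width: 0.293
gripper_force: 30.0
```

```bash
python3 f.py
```

```text
20.5167 s 20.93005212594788 lat -2.125485756128225 z 18.63537599008583 Fu -1.3037999056914322 Fv -0.1491261435622651 Fz -0.528167147622128 Mv 0.2833683583539318
```

>>> step_arm:
  targets: "0 0 0.05 0; 0 0 0 0; 0 0 0 0; 0 0 0 0"

```text
time_s: 20.9
tcp_pos: [0.563, -0.1834, 0.188]
ee_rot: [[-0.96, 0.28, 0.0], [0.28, 0.96, 0.0], [-0.0, 0.0, -1.0]]
wrist_force: [-0.6, 1.1, -0.9]
gripper_width: 0.291
gripper_force: 30.0
```

```bash
python3 f.py
```

```text
21.05 s 20.80882872210763 lat -2.1969447208344017 z 18.029296405954437 Fu -0.55158751216526 Fv 0.002076965139056855 Fz -0.501800247129398 Mv 0.1727388375193649
```

>>> step_arm:
  targets: "0 0 0.05 0; 0 0 0 0; 0 0 0 0; 0 0 0 0"

```text
time_s: 21.43
tcp_pos: [0.563, -0.1834, 0.1878]
ee_rot: [[-0.96, 0.28, 0.0], [0.28, 0.96, -0.0], [-0.0, 0.0, -1.0]]
wrist_force: [-1.3, 1.0, 2.1]
gripper_width: 0.29
gripper_force: 30.0
```

```bash
python3 f.py
```

```text
21.5833 s 20.85470288051708 lat -2.218547242307972 z 17.848092780318375 Fu -1.0912128598093558 Fv 0.37467225566457973 Fz 2.122524127090357 Mv 0.3741282427061679
```

Seated on the prong. Now I let go.

>>> step_arm:
  targets: "0 0 -0.02 0; 0 0 0 0"

```text
time_s: 21.8
tcp_pos: [0.563, -0.1834, 0.1878]
ee_rot: [[-0.96, 0.28, 0.0], [0.28, 0.96, -0.0], [-0.0, 0.0, -1.0]]
wrist_force: [-0.2, 1.7, 1.6]
gripper_width: 0.289
gripper_force: 30.0
```

>>> step_arm:
  targets: "0 0 0 0; 0 0 0 0; 0 0 0 0; 0 0 0 0; 0 0 0 0; 0 0 0 0"
  claw: 4.5

```text
time_s: 22.3
tcp_pos: [0.5629, -0.1835, 0.1876]
ee_rot: [[-0.96, 0.28, -0.0], [0.28, 0.96, 0.0], [0.0, -0.0, -1.0]]
wrist_force: [0.0, 0.3, -0.1]
gripper_width: 0.51
gripper_force: 0.0
```

>>> step_arm:
  targets: "0 0 -0.3 0; 0 0 -0.6 0; 0 0 -1 0; 0 0 -1.5 0; 0 0 -2 0; 0 0 -2 0; 0 0 -2 0; 0 0 -2 0; 0 0 -1 0; 0 0 0 0; 0 0 0 0; 0 0 0 0"

```text
time_s: 23.3
tcp_pos: [0.5623, -0.1831, 0.3104]
ee_rot: [[-0.96, 0.28, -0.002], [0.28, 0.96, 0.001], [0.002, 0.0, -1.0]]
wrist_force: [0.1, -0.5, -0.7]
gripper_width: 0.514
gripper_force: 0.0
```

```bash
python3 - <<'E'
from h import *
for n in('wrist','scene'):shot(n,n[0]+'7')
cr=lambda f,x,y,w,h,W,H:cv2.resize(cv2.imread(f'pics/{f}.png')[y:y+h,x:x+w],(W,H),interpolation=cv2.INTER_CUBIC)
cv2.imwrite('pics/c7.png',np.hstack([cr('s7',240,150,60,90,400,600),cr('w7',250,110,140,210,400,600)]))
s=sense();print(s['time_s'],s['tcp_pos'],s['gripper_width'],s['wrist_force'])
E
```

```text
23.4 [ 0.56230017 -0.18325683  0.31015822] 0.5201517647717391 [ 0.52998759  0.11002198 -0.61451645]
```

View pics/c7.png

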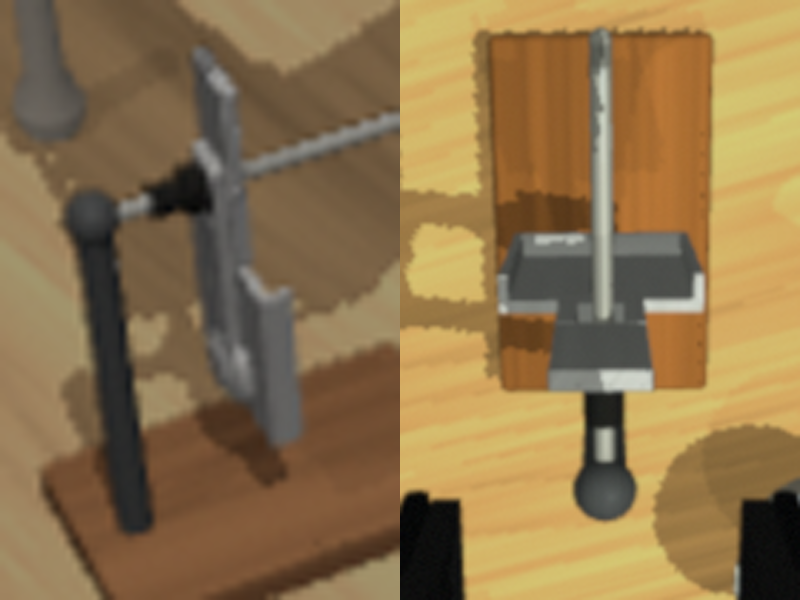

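The tray and spoon hang flat together, right against the buffer, and the gripper is clear. I let it settle briefly and hand in.

>>> step_arm:
  targets: "0 0 0 0; 0 0 0 0; 0 0 0 0; 0 0 0 0; 0 0 0 0; 0 0 0 0; 0 0 0 0; 0 0 0 0; 0 0 0 0; 0 0 0 0; 0 0 0 0; 0 0 0 0"

```text
time_s: 24.4
tcp_pos: [0.5629, -0.1834, 0.3118]
ee_rot: [[-0.96, 0.28, 0.0], [0.28, 0.96, -0.0], [-0.0, 0.0, -1.0]]
wrist_force: [-0.2, 0.8, -0.5]
gripper_width: 0.517
gripper_force: 0.0
```

```bash
python3 -c "
from station import r
print(r.finish_job())"
```

```text
the job is handed in; nothing more can be done
None
```

The job is handed in at about 24 s: the tray hangs by its eye in front of the spoon, the pair was pressed against the buffer with about 5 N and released, and in the last pictures both hang freely and close together.

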